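Load a stone sample into the test cell and hold its cover down

ROBOT

A 7-joint arm with a two-finger parallel gripper is mounted at the origin on the work surface. World frame = base frame: x ahead of the robot, y to its left, z up, the work surface at z = 0. Lengths are in m, angles in degrees, forces in N, time in s.
With the tool pointing down it reaches from about 0.425 to 0.875 m from the base axis. Payload 4.7 kg.
Tool frame: the origin (TCP) lies on the centre line of the jaws, within the pads' length; the fingertips stand 25 mm ahead of it and the grasp point (between the pads) lies 6 mm ahead of it; z points along the fingers, y is the direction in which the jaws open and shut (so a half turn about z gives the same grasp; the last joint's range is limited). The gripper opens to 87 mm and grips with 3 to 60 N. Pads are 19 mm wide; open, the fingers measure 117 mm over their backs; the gripper's body (75 mm by 190 mm) begins 51 mm behind the grasp point.
Start: joints at [-71.958, 18.392, -4.016, 83.108, 1.295, 78.541, -3.26], TCP at [0.193, 0.621, 0.248] pointing down, gripper open.
Joint ranges: [-163.93, 163.93], [-17.29, 119.83], [-79.2, 71.16], [3.27, 140.29], [-89.18, 269.18], [5.43, 117.66], [-154.24, 154.24]. Speed limits (degrees/s): [147.25, 147.25, 180, 180, 180, 180, 180].

INTERFACE

Orientations are given as [roll, pitch, yaw] about the fixed x, y, z axes, in that order (R = Rz(yaw) Ry(pitch) Rx(roll)).
In Python, from cell import env gives the robot as it stands.
- The arm moves only by the shell command python3 -m creep 'ROWS' [OPENING] [FORCE]. ROWS is JSON, a list of rows, each an object of numbers: "tx", "ty", "tz": the shift along the tool's x, y, z in m; "rx", "ry", "rz": the turn, a rotation vector about the tool's x, y, z in degrees. In form: [{"tx": .., "ty": .., "tz": .., "rx": .., "ry": .., "rz": ..}, ...]. A call has 1 to 20 rows; each row shifts and turns the commanded pose from where the row before left it, along the tool's axes as they then stand; what a row does not reach is not made up. A row lasts 1/8 s, in which the tool goes at most 62.5 mm and 10.7 degrees, less where a joint would pass 70% of its speed; a pose out of reach is approached as far as the arm can. A call is refused whole if a number of a shift passes 0.0625 or a number of a turn 10.7, either way. A call with a gripper value outside its range is refused whole. OPENING is the finger opening in m, from 0 to 0.087, set as the call begins (- or left out, the last holds). The fingers move at their own pace and stop on an object; FORCE is the grip in N (left out, the last holds). Time passes only in rows, so rows that do not move let the fingers close. It gives the time, the measured TCP pose, the force and the opening at its end, in the units of the state.
- env.get_obs(): the state, without advancing time (a new reading comes with each control period).
- env.read_camera(name): name is "scene" or "top" or "wrist"; returns a dict with "pixels" (400x640x3 uint8, red, green, blue), "intrinsics" (3x3 intrinsics, pixels), "R" (3x3) and "t" (3): a world point X has camera coordinates R X + t. Camera axes: x right, y down, z forward; pixel columns grow to the right and rows downward; lengths in m; the calibration is good to about 2 mm. A picture is of the moment at which its call begins. There is no depth.
- env.sign_off(): hands the job in, once; it reports no verdict.
The state is a dict: "time_s": time; "qpos": joint angles; "joint_velocities": joint speeds; "effort": joint torques, N m; "tool_pos": TCP position; "tool_rot": TCP orientation; "force": force on the tool from outside, world axes, zero at the start; "wrist_torque": the same for the moment, N m; "grip_width": finger opening in m.
Only numpy, scipy, OpenCV 4.12 (cv2) and the standard library are available. Lean on these libraries where they do the work, as an engineer would, in place of code of your own. Each camera call takes 0.05 s, during which the arm holds its last target.

TASK

Plug the tall slim stone sample upright into the square pocket of the metal test cell, all the way to the bottom, and let go of it. Then take the white cover by its handle, bring it over the cell so that the sample comes up through its window, slide it about until the blind hole in its underside drops onto the cell's locating pin, and press it down against the sprung seal as far as it goes. Finish while still holding the cover pressed fully down, and leave the stone cubes, the brush and the spatula beside it where they lie.

Things in the scene. Friction and masses are not known exactly. Their poses are not given: they have to be found in the camera images.
- cell: Aluminium test cell, fixed to the bench: a block 90 (its x) x 160 (its y) x 40 high mm. Origin: centre of its underside, on the bench, z up. Towards its -y end the square pocket, towards its +y end the upright steel locating pin; over its top lies a sprung black rubber-faced seal plate, 84 x 152 mm, 6 thick, with a 44 x 44 mm window around the pocket and a 20 mm hole around the pin.
- pocket (a point): Centre of the pocket's mouth, in the top face of the aluminium block (40 mm above the bench), 40 mm from the cell's origin towards its -y; the axes are the cell's. The pocket is 32 x 32 mm (sides along the cell's x and y) with a 2 mm lead-in, and 30 mm deep, so its floor is 10 mm above the bench.
- pin_tip (a point): Top of the locating pin, 62 mm above the bench, 50 mm from the cell's origin towards its +y. The pin is 12 mm thick; its last 4.5 mm taper to 5 mm. It stands 10 mm above the seal plate when that is up and 16 mm when it is pressed down.
- pin_foot (a point): The point of the pin's axis at the top face of the aluminium block, 40 mm above the bench.
- seal (a joint): Height of the sprung seal plate: 0 = up (its top 52 mm above the bench), growing as it is pressed down to 0.006 m = fully down on the block (top 46 mm above the bench), a hard stop. It takes about 6 N to start moving and about 12 N fully down, more than the cover's weight, and it springs back up when let go.
- sample: Reddish stone sample, the only tall slim prism: 30 x 30 mm square, 75 mm tall, about 0.16 kg, standing upright on the bench. Origin: centre of its underside, x and y square to its sides. Fully plugged in, its underside is 10 mm and its top 85 mm above the bench.
- cover: White plastic cover, about 0.35 kg, flat on the bench. Plate 80 (its x) x 150 (its y) mm, 17.5 mm thick (20.5 mm beyond the window). Origin: centre of its underside, z up. Window towards its -y end, bar handle on top. On the cell its x and y point as the cell's, window over pocket, hole over pin; underside 52 mm above the bench on the raised seal, 46 mm fully pressed.
- cover_grip (a point): Middle of the cover's handle, where to pinch it along the cover's x: 12 mm from the cover's origin towards its +y, 48 mm above the underside. The handle is a bar 20 mm (cover's x) x 36 mm (cover's y), its top 65.5 mm above the underside.
- cover_hole (a point): Mouth of the blind round hole in the cover's underside, unseen from above: 50 mm from the cover's origin towards its +y, 14.4 mm wide with a 2 mm lead-in, 17.5 mm deep.
- cover_window (a point): Centre, at the cover's underside, of the 45 x 45 mm window that goes right through: 40 mm from the cover's origin towards its -y.
- cube_a: Bystander: reddish stone cube, 45 mm, near the sample on its far side; origin under its centre.
- cube_b: Bystander: reddish stone cube, 45 mm, near the sample on its robot side; origin under its centre.
- brush: Bystander: brush lying between the robot and the cell, roughly along y.
- spatula: Bystander: spatula lying beyond the cell, roughly along y.
There are look-alikes about, which are no part of the job. What is shaped like the sample but blue or green is not meant.

How it is judged (in metres and radians):
On the way, in this order (a step that is already met when the one before it is completed fails the run):
1. the sample stands in the pocket, on its floor, and the fingers have let go of it (z of sample in the frame of cell below 0.0135 m and horizontal distance between sample and pocket below 0.0035 m and angle between sample's own z axis and vertical below 0.08 rad and contact force between the fingers and sample below 0.1 N), for 0.1 s.
2. the cover has dropped onto the locating pin, with the sample in its window (z of sample in the frame of cell below 0.0135 m and horizontal distance between sample and pocket below 0.0035 m and angle between sample's own z axis and vertical below 0.08 rad and horizontal distance between cover_hole and pin_foot below 0.0035 m and angle between the y axis of cover and the y axis of cell, either way round below 0.15 rad and horizontal distance between cover_window and pocket below 0.015 m and z of cover_hole in the frame of cell below 0.056 m and angle between cover's own z axis and vertical below 0.06 rad), for 0.1 s.
At the end, for the whole second after the job is handed in: Sample upright in the pocket, within 3.5 mm of its floor and centre. Cover level on the pin (hole within 3.5 mm of its axis), turned as the cell within 0.15 rad, holding the seal at least 4.5 of its 6 mm down, still and with the fingers on it, through the last second (z of sample in the frame of cell below 0.0135 m and horizontal distance between sample and pocket below 0.0035 m and angle between sample's own z axis and vertical below 0.08 rad and horizontal distance between cover_hole and pin_foot below 0.0035 m and angle between the y axis of cover and the y axis of cell, either way round below 0.15 rad and horizontal distance between cover_window and pocket below 0.015 m and z of cover_hole in the frame of cell below 0.0485 m and angle between cover's own z axis and vertical below 0.06 rad and value of joint seal above 0.0045 m and contact force between the fingers and cover above 1 N and linear speed of cover below 0.02 m/s); the arm keeps its last pose, push and grip.
It fails at once if a stone cube, the brush or the spatula is pushed more than 30 mm from its place (distance of any of cube_a, cube_b, brush, spatula from where it was at the start of the episode above 0.03 m).
It also fails if it takes over 58 s, if anything falls off the work surface, if the arm or the gripper's body presses on something with over 40 N, if the wrist force passes 120 N, or if a joint passes its speed limit or range.

## Working session

There is one attempt and no reset: what is moved stays moved. The work goes in short steps, Python scripts to look and compute and a shell command to move; the robot and the scene stay as the last step left them, time stands still between calls to the robot, and variables do not carry over. Pictures are saved under pics/ and viewed, and the job is handed in when it is done.

```bash
mkdir -p pics; ls; cat > h.py <<'E'
import numpy as np, cv2
from cell import env
def shot(n,f):
    c=env.read_camera(n); cv2.imwrite('pics/'+f,c['pixels'][:,:,::-1]); np.savez('pics/'+f+'.npz',**c); return c
def ray(c,uv,z):
    K,R,t=[np.array(c[k]) for k in('intrinsics','R','t')]
    d=R.T@np.linalg.solve(K,np.array([uv[0],uv[1],1.])); o=-R.T@t
    return o+d*(z-o[2])/d[2]
def proj(c,X):
    p=np.array(c['intrinsics'])@(np.array(c['R'])@np.array(X)+np.array(c['t'])); return p[:2]/p[2]
E
python3 - <<'E'
from h import *
for n in('scene','top','wrist'):
    c=shot(n,n+'0.png'); print(n,np.round(-np.array(c['R']).T@c['t'],3), np.round(c['intrinsics'][0][0]))
print(env.get_obs())
E
```

```text
pics
scene [1.392 0.208 0.863] 479.0
top [ 0.452 -0.011  0.991] 451.0
wrist [0.115 0.644 0.385] 281.0
{'time_s': 0.15, 'qpos': array([-71.95850751,  18.42840934,  -4.0145108 ,  83.15894456,
         1.29573853,  78.53998975,  -3.26159256]), 'joint_velocities': array([-0.08206117, -0.09005527, -0.07080034, -0.32103013,  0.04198318,
       -0.01223043, -0.04002582]), 'effort': array([-7.75645931e-04, -4.91795862e+01, -4.05125627e-01, -3.12876427e+01,
       -6.39175996e-02,  4.05055645e-02,  1.05191002e-04]), 'tool_pos': array([0.19252056, 0.6204404 , 0.24672187]), 'tool_rot': array([-1.79917909e+02,  6.08066592e-03,  1.62765494e+02]), 'force': array([ 0.04875128, -0.00497127, -0.41636678]), 'wrist_torque': array([ 0.00776309,  0.0285104 , -0.03368174]), 'grip_width': 0.08698363701107459}
```

View pics/scene0.png

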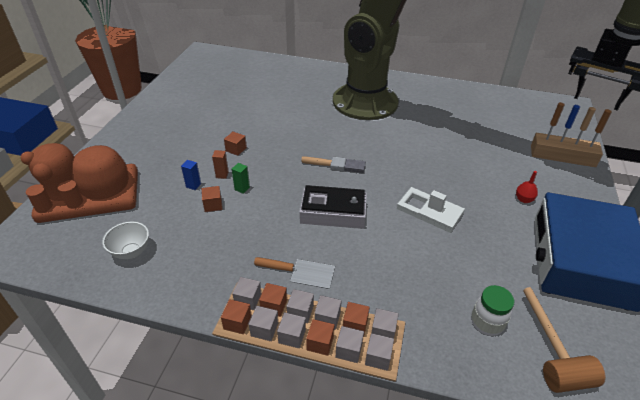

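View pics/top0.png

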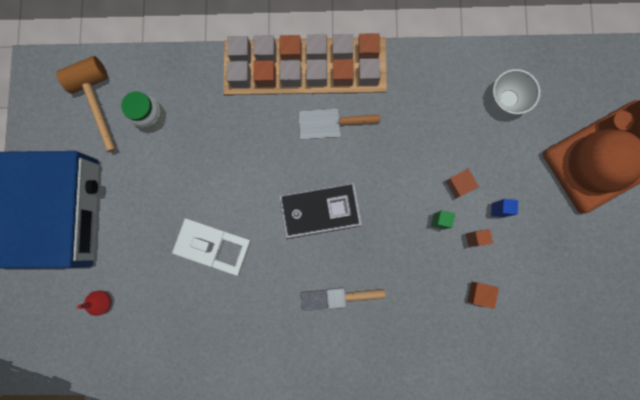

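View pics/wrist0.png

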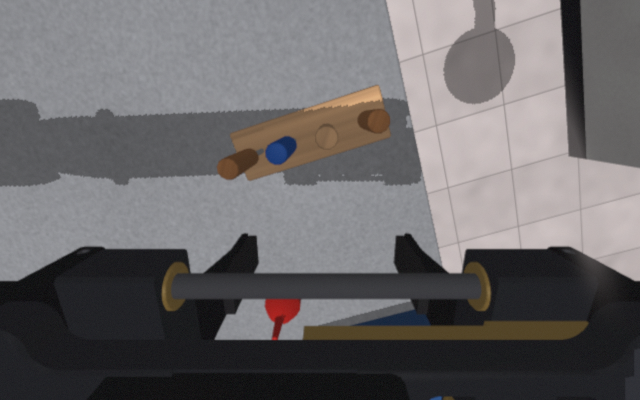

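The top view shows the cell at about (320,210), the cover at (211,246), and these prism candidates: reddish (480,238), blue (505,208) and green (444,220). The cubes are at (463,183) and (484,295). The reddish prism at (480,238), or (220,164) in the scene view, is the only tall, slim, reddish one, so I'll confirm it in an enlarged crop.

```bash
python3 - <<'E'
from h import *
t=cv2.imread('pics/top0.png'); s=cv2.imread('pics/scene0.png')
a=cv2.resize(t[150:330,420:540],None,fx=3,fy=3,interpolation=2); b=cv2.resize(s[120:220,170:270],None,fx=4,fy=4,interpolation=2)
b=cv2.copyMakeBorder(b,0,140,0,0,0); cv2.imwrite('pics/crop1.png',np.hstack([a,b]))
cv2.imwrite('pics/crop2.png',cv2.resize(t[170:290,165:370],None,fx=3.8,fy=3.8,interpolation=2))
E
```

```text
(no output)
```

View pics/crop1.png

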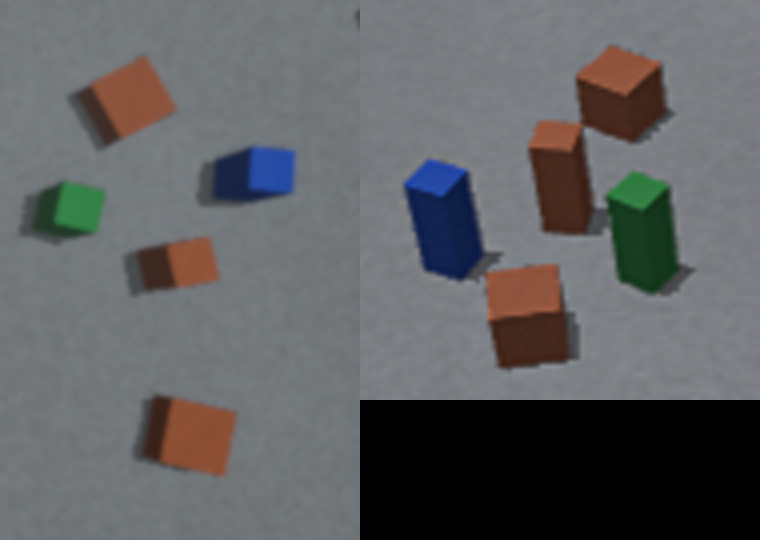

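View pics/crop2.png

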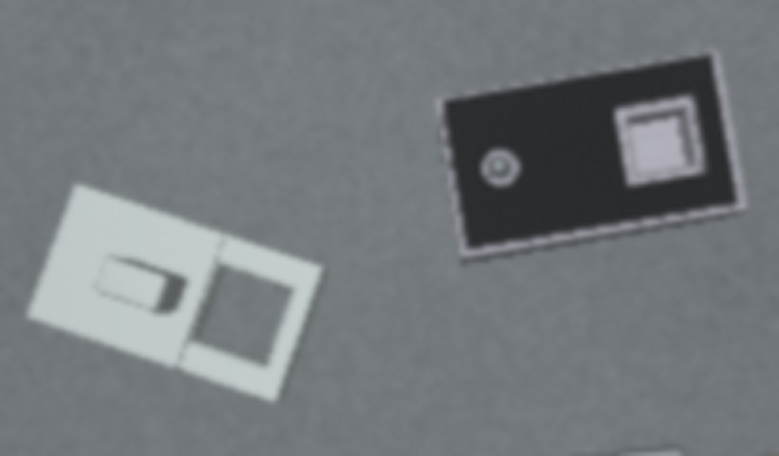

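The crop confirms it: the reddish tall prism at top (480,238) is the sample. Next I'll measure the sample's top face (z=.075), the black seal plate (z=.052), and the cover.

```bash
cat > meas.py <<'E'
from h import *
def rect(c,mask,z,near):
    m=cv2.resize(mask.astype(np.uint8)*255,None,fx=1,fy=1)
    cs,_=cv2.findContours(m,cv2.RETR_EXTERNAL,cv2.CHAIN_APPROX_NONE)
    cs=[k for k in cs if cv2.contourArea(k)>30 and cv2.pointPolygonTest(k,near,True)>-6]
    k=max(cs,key=cv2.contourArea)
    P=np.array([ray(c,p[0],z)[:2] for p in k])
    r=cv2.minAreaRect((P*1000).astype(np.float32))
    return r,np.round(cv2.boxPoints(r),1)
E
python3 - <<'E'
from meas import *
c=dict(np.load('pics/top0.png.npz')); p=c['pixels'].astype(int); R,G,B=p[...,0],p[...,1],p[...,2]
print(p[238,487],p[238,472],p[183,463],p[246,190],p[205,310],p[190,150],p[225,283])
print('sample',rect(c,(R>115)&(R>B+50)&(np.arange(640)>440),.075,(487,236)))
print('cubeA',rect(c,(R>115)&(R>B+50),.045,(466,182)))
print('cubeB',rect(c,(R>115)&(R>B+50),.045,(486,294)))
print('plate',rect(c,(p.max(2)<75)&(np.arange(640)>270)[None],.052,(310,205)))
print('cell',rect(c,((p.max(2)<75)|((R>G)&(B>G+5))|(p.max(2)>165))&(np.arange(640)>270)[None],.04,(310,205)))
print('cover',rect(c,(p.min(2)>150)&(np.arange(640)<260)[None],.018,(187,240)))
E
```

```text
[144  83  56] [62 40 34] [140  83  60] [181 190 189] [42 44 45] [117 123 127] [122 127 131]
sample (((485.3958435058594, -305.6128234863281), (28.20863914489746, 27.796859741210938), 11.28439998626709), array([[ 468.8, -294.7],
       [ 474.3, -322. ],
       [ 501.9, -316.5],
       [ 496.5, -289.2]], dtype=float32))
cubeA (((602.6898193359375, -279.3524475097656), (43.360904693603516, 42.255348205566406), 27.420623779296875), array([[ 573.7, -270.6],
       [ 593.2, -308.1],
       [ 631.7, -288.1],
       [ 612.2, -250.6]], dtype=float32))
cubeB (((367.6470031738281, -313.3307800292969), (42.94209289550781, 43.702857971191406), 76.17518615722656), array([[ 341.3, -329. ],
       [ 383.7, -339.4],
       [ 394. , -297.7],
       [ 351.6, -287.3]], dtype=float32))
plate (((546.197265625, 25.623497009277344), (81.35748291015625, 149.06553649902344), 9.242812156677246), array([[494.1,  92.7],
       [518. , -54.5],
       [598.3, -41.4],
       [574.4, 105.7]], dtype=float32))
cell (((545.3634643554688, 25.77867889404297), (86.62764739990234, 150.95582580566406), 9.175765991210938), array([[490.6,  93.4],
       [514.6, -55.6],
       [600.2, -41.8],
       [576.1, 107.2]], dtype=float32))
cover (((471.5293884277344, 263.6103210449219), (151.78555297851562, 80.9307632446289), 70.9823226928711), array([[408.5, 205. ],
       [485.1, 178.7],
       [534.5, 322.2],
       [458. , 348.5]], dtype=float32))
```

```bash
cat >> h.py <<'E'
from scipy.spatial.transform import Rotation as Ro
def go(*pts,yaw=None):
    o=env.get_obs(); R=Ro.from_euler('xyz',o['tool_rot'],degrees=True); p=o['tool_pos']
    if yaw is not None:
        T=Ro.from_euler('xyz',[180,0,yaw],degrees=True); print('rotvec',np.round((R.inv()*T).as_rotvec(degrees=True),2)); R=T
    for q in pts:
        q=np.array(q,float); print('shift',np.round(R.inv().apply(q-p),4)); p=q
    print('at',np.round(o['tool_pos'],4),np.round(o['tool_rot'],2),'F',np.round(o['force'],1),'w',round(o['grip_width'],4),'t',o['time_s'])
E
python3 -m creep '[{"rz":10.25},{"rz":10.25},{"rz":10.25},{"rz":10.25},{"rz":10.25},{"rz":10.25},{}]' 0.06 10; python3 - <<'E'
from h import *
go([.5,.45,.25],[.6,.1,.25],[.485,-.306,.2],[.485,-.306,.072],yaw=101.3)
E
```

```text
rotvec [-7.000e-02  5.000e-02  6.147e+01]
shift [-0.2274  0.2681 -0.0033]
shift [-0.3628  0.0295  0.    ]
shift [-0.3756 -0.1923  0.05  ]
shift [ 0.    -0.     0.128]
at [0.1925 0.6204 0.2467] [-1.7992e+02  1.0000e-02  1.6277e+02] F [ 0.  -0.  -0.4] w 0.087 t 0.15$[0]: bad value
```

```bash
python3 -m creep '[{"tx":0,"ty":0,"tz":0,"rx":0,"ry":0,"rz":10.25},{"tx":0,"ty":0,"tz":0,"rx":0,"ry":0,"rz":10.25},{"tx":0,"ty":0,"tz":0,"rx":0,"ry":0,"rz":10.25},{"tx":0,"ty":0,"tz":0,"rx":0,"ry":0,"rz":10.25},{"tx":0,"ty":0,"tz":0,"rx":0,"ry":0,"rz":10.25},{"tx":0,"ty":0,"tz":0,"rx":0,"ry":0,"rz":10.25}]' 0.06 10; python3 - <<'E'
from h import *
go([.5,.45,.25],[.6,.1,.25],[.485,-.306,.2],[.485,-.306,.072],yaw=101.3)
E
```

```text
time_s: 0.9
tool_pos: [0.1925, 0.6206, 0.2471]
tool_rot: [-180.0, 0.0, 100.9]
force: [-0.6, 1.2, -0.4]
grip_width: 0.0604
rotvec [-0.02  0.04 -0.37]
shift [-0.2276  0.2681 -0.0029]
shift [-0.3628  0.0295  0.    ]
shift [-0.3756 -0.1923  0.05  ]
shift [ 0.    -0.     0.128]
at [0.1925 0.6206 0.2471] [-1.7998e+02  4.0000e-02  1.0093e+02] F [-0.6  1.2 -0.4] w 0.0604 t 0.9
```

```bash
python3 -m creep '[{"tx":-0.028,"ty":0.033,"tz":0,"rx":0,"ry":0,"rz":0},{"tx":-0.028,"ty":0.033,"tz":0,"rx":0,"ry":0,"rz":0},{"tx":-0.028,"ty":0.033,"tz":0,"rx":0,"ry":0,"rz":0},{"tx":-0.028,"ty":0.033,"tz":0,"rx":0,"ry":0,"rz":0},{"tx":-0.028,"ty":0.033,"tz":0,"rx":0,"ry":0,"rz":0},{"tx":-0.028,"ty":0.033,"tz":0,"rx":0,"ry":0,"rz":0},{"tx":-0.028,"ty":0.033,"tz":0,"rx":0,"ry":0,"rz":0},{"tx":-0.028,"ty":0.033,"tz":0,"rx":0,"ry":0,"rz":0},{"tx":-0.04,"ty":0.003,"tz":0,"rx":0,"ry":0,"rz":0},{"tx":-0.04,"ty":0.003,"tz":0,"rx":0,"ry":0,"rz":0},{"tx":-0.04,"ty":0.003,"tz":0,"rx":0,"ry":0,"rz":0},{"tx":-0.04,"ty":0.003,"tz":0,"rx":0,"ry":0,"rz":0},{"tx":-0.04,"ty":0.003,"tz":0,"rx":0,"ry":0,"rz":0},{"tx":-0.04,"ty":0.003,"tz":0,"rx":0,"ry":0,"rz":0},{"tx":-0.04,"ty":0.003,"tz":0,"rx":0,"ry":0,"rz":0},{"tx":-0.04,"ty":0.003,"tz":0,"rx":0,"ry":0,"rz":0},{"tx":-0.04,"ty":0.003,"tz":0,"rx":0,"ry":0,"rz":0}]' 
python3 - <<'E'
from h import *
shot('wrist','w1.png')
go([.485,-.306,.2],[.485,-.306,.072],yaw=101.3)
E
```

```text
time_s: 3.02
tool_pos: [0.5921, 0.1037, 0.2473]
tool_rot: [-180.0, -0.0, 101.3]
force: [0.7, 1.0, -0.4]
grip_width: 0.06
rotvec [ 0.01  0.28 -0.5 ]
shift [-0.3727 -0.1852  0.0476]
shift [ 0.    -0.     0.128]
at [0.5936 0.0958 0.2476] [179.99   0.28 100.8 ] F [ 1.  -5.9  0.6] w 0.06 t 3.075
```

View pics/w1.png

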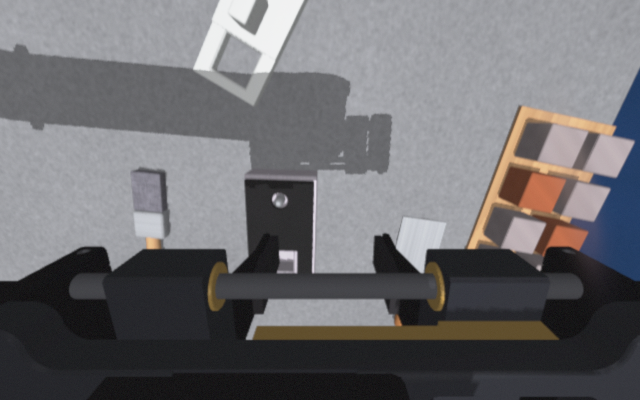

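The wrist view shows the cell (pin at (280,200), pocket at (288,262)) and the cover top left. Now moving above the sample.

```bash
python3 -m creep '[{"tx":-0.037,"ty":-0.0185,"tz":0.004,"rx":0,"ry":0,"rz":0},{"tx":-0.037,"ty":-0.0185,"tz":0.004,"rx":0,"ry":0,"rz":0},{"tx":-0.037,"ty":-0.0185,"tz":0.004,"rx":0,"ry":0,"rz":0},{"tx":-0.037,"ty":-0.0185,"tz":0.004,"rx":0,"ry":0,"rz":0},{"tx":-0.037,"ty":-0.0185,"tz":0.004,"rx":0,"ry":0,"rz":0},{"tx":-0.037,"ty":-0.0185,"tz":0.004,"rx":0,"ry":0,"rz":0},{"tx":-0.037,"ty":-0.0185,"tz":0.004,"rx":0,"ry":0,"rz":0},{"tx":-0.037,"ty":-0.0185,"tz":0.004,"rx":0,"ry":0,"rz":0},{"tx":-0.037,"ty":-0.0185,"tz":0.004,"rx":0,"ry":0,"rz":0},{"tx":-0.037,"ty":-0.0185,"tz":0.004,"rx":0,"ry":0,"rz":0},{"tx":0,"ty":0,"tz":0,"rx":0,"ry":0,"rz":0},{"tx":0,"ty":0,"tz":0,"rx":0,"ry":0,"rz":0},{"tx":0,"ty":0,"tz":0,"rx":0,"ry":0,"rz":0}]' 
python3 - <<'E'
from h import *
c=shot('wrist','w2.png')
go([.4855,-.3057,.2],[.4855,-.3057,.072],yaw=101.3)
print(proj(c,[.4855,-.3057,.075]))
E
```

```text
time_s: 4.7
tool_pos: [0.4837, -0.2924, 0.2074]
tool_rot: [180.0, -0.0, 101.4]
force: [-0.5, 0.2, 0.4]
grip_width: 0.0599
rotvec [ 0.02 -0.03  0.12]
shift [-0.0132 -0.0009  0.0075]
shift [ 0.    -0.     0.128]
at [ 0.4837 -0.2925  0.2075] [ 1.7998e+02 -3.0000e-02  1.0142e+02] F [0.6 0.2 0.3] w 0.0601 t 4.75
[324.58843589 211.82911761]
```

View pics/w2.png

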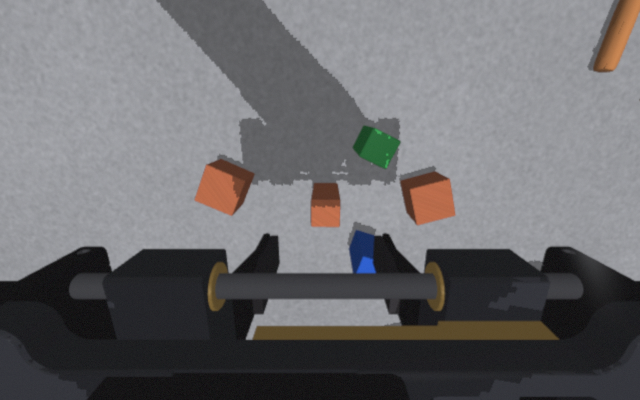

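The sample's top face is centred at about (325,213), against a predicted (324.6,211.8), so they agree. I'll check the fingers' clearance to the blue prism before descending.

```bash
python3 - <<'E'
from meas import *
c=dict(np.load('pics/top0.png.npz')); p=c['pixels'].astype(int); R,G,B=p[...,0],p[...,1],p[...,2]
print('blue',rect(c,(B>140)&(B>R+70),.075,(510,206)))
print('green',rect(c,(G>105)&(G>R+60),.075,(446,219)))
c=dict(np.load('pics/w2.png.npz')); p=c['pixels'].astype(int); R,G,B=p[...,0],p[...,1],p[...,2]
print(p[213,325],p[190,325])
print('sample',rect(c,(R>170)&(R>B+70)&(np.arange(640)>300)[None]&(np.arange(640)<350)[None],.075,(325,213)))
E
```

```text
blue (((547.4894409179688, -361.8287048339844), (26.00579261779785, 28.405187606811523), 86.86328887939453), array([[ 532.6, -374. ],
       [ 561. , -375.6],
       [ 562.4, -349.6],
       [ 534. , -348.1]], dtype=float32))
green (((523.324951171875, -231.4411163330078), (27.706708908081055, 27.706830978393555), 75.30306243896484), array([[ 506.4, -241.3],
       [ 533.2, -248.4],
       [ 540.2, -221.6],
       [ 513.4, -214.5]], dtype=float32))
[190 109  75] [88 54 40]
sample (((487.2815856933594, -310.06170654296875), (27.776735305786133, 21.720264434814453), 11.465235710144043), array([[ 471.5, -302.2],
       [ 475.8, -323.5],
       [ 503.1, -317.9],
       [ 498.7, -296.7]], dtype=float32))
```

```bash
python3 -m creep '[{"tx":-0.0068,"ty":0,"tz":0.005,"rx":0,"ry":0,"rz":0},{"tx":-0.0068,"ty":0,"tz":0.01,"rx":0,"ry":0,"rz":0},{"tx":0,"ty":0,"tz":0.03,"rx":0,"ry":0,"rz":0},{"tx":0,"ty":0,"tz":0.03,"rx":0,"ry":0,"rz":0},{"tx":0,"ty":0,"tz":0.03,"rx":0,"ry":0,"rz":0},{"tx":0,"ty":0,"tz":0.02,"rx":0,"ry":0,"rz":0},{"tx":0,"ty":0,"tz":0.01,"rx":0,"ry":0,"rz":0},{"tx":0,"ty":0,"tz":0,"rx":0,"ry":0,"rz":0},{"tx":0,"ty":0,"tz":0,"rx":0,"ry":0,"rz":0}]' 
python3 -m creep '[{"tx":0,"ty":0,"tz":0,"rx":0,"ry":0,"rz":0},{"tx":0,"ty":0,"tz":0,"rx":0,"ry":0,"rz":0},{"tx":0,"ty":0,"tz":0,"rx":0,"ry":0,"rz":0},{"tx":0,"ty":0,"tz":0,"rx":0,"ry":0,"rz":0}]' 0.02 20
python3 -m creep '[{"tx":0,"ty":0,"tz":0,"rx":0,"ry":0,"rz":0},{"tx":0,"ty":0,"tz":-0.01,"rx":0,"ry":0,"rz":0},{"tx":0,"ty":0,"tz":-0.03,"rx":0,"ry":0,"rz":0},{"tx":0,"ty":0,"tz":-0.04,"rx":0,"ry":0,"rz":0},{"tx":0,"ty":0,"tz":-0.02,"rx":0,"ry":0,"rz":0},{"tx":0,"ty":0,"tz":0,"rx":0,"ry":0,"rz":0},{"tx":0,"ty":0,"tz":0,"rx":0,"ry":0,"rz":0}]' 
python3 - <<'E'
from h import *
shot('wrist','w3.png');c=shot('top','t3.png');shot('scene','s3.png')
C=np.array([.546,.0258]);a=np.radians(9.24);y=np.array([-np.sin(a),np.cos(a)])
p=C-.04*y;print(p)
go([*p,.2],yaw=99.24)
E
```

```text
time_s: 5.88
tool_pos: [0.4863, -0.3079, 0.0735]
tool_rot: [179.9, 0.1, 101.3]
force: [-0.0, 0.1, -0.1]
grip_width: 0.0599
time_s: 6.38
tool_pos: [0.4857, -0.3074, 0.0726]
tool_rot: [180.0, 0.0, 101.3]
force: [0.3, -0.1, 0.5]
grip_width: 0.0302
time_s: 7.25
tool_pos: [0.4849, -0.3068, 0.1711]
tool_rot: [-179.9, -0.1, 101.3]
force: [-0.2, -0.4, -1.5]
grip_width: 0.03
[ 0.55242281 -0.01368098]
rotvec [-0.13 -0.08  2.03]
shift [ 0.2786  0.1138 -0.029 ]
at [ 0.4849 -0.3069  0.171 ] [-1.7987e+02 -8.0000e-02  1.0127e+02] F [ 0.2  0.3 -1.1] w 0.0298 t 7.4
```

View pics/w3.png

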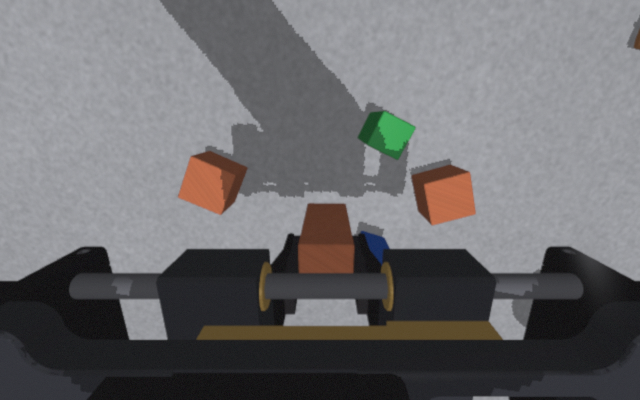

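View pics/s3.png

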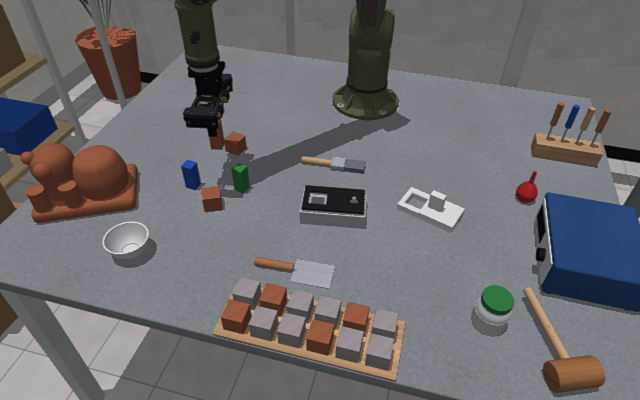

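The sample is held (opening 30 mm). Carrying it over the pocket at this height.

```bash
python3 -m creep '[{"tx":0,"ty":0,"tz":0,"rx":0,"ry":0,"rz":2.03},{"tx":0.015,"ty":0.006,"tz":0,"rx":0,"ry":0,"rz":0},{"tx":0.0355,"ty":0.0145,"tz":0,"rx":0,"ry":0,"rz":0},{"tx":0.0355,"ty":0.0145,"tz":0,"rx":0,"ry":0,"rz":0},{"tx":0.0355,"ty":0.0145,"tz":0,"rx":0,"ry":0,"rz":0},{"tx":0.0355,"ty":0.0145,"tz":0,"rx":0,"ry":0,"rz":0},{"tx":0.0355,"ty":0.0145,"tz":0,"rx":0,"ry":0,"rz":0},{"tx":0.0355,"ty":0.0145,"tz":0,"rx":0,"ry":0,"rz":0},{"tx":0.0355,"ty":0.0145,"tz":0,"rx":0,"ry":0,"rz":0},{"tx":0.015,"ty":0.0065,"tz":0,"rx":0,"ry":0,"rz":0},{"tx":0,"ty":0,"tz":0,"rx":0,"ry":0,"rz":0},{"tx":0,"ty":0,"tz":0,"rx":0,"ry":0,"rz":0},{"tx":0,"ty":0,"tz":0,"rx":0,"ry":0,"rz":0}]' 
python3 - <<'E'
from h import *
c=shot('wrist','w4.png')
go([.55242281,-.01368098,.134],yaw=99.24)
cv2.imwrite('pics/w4c.png',cv2.resize(c['pixels'][80:290,220:420,::-1],None,fx=3.8,fy=2.8,interpolation=2))
E
```

```text
time_s: 9.02
tool_pos: [0.5532, -0.0162, 0.1726]
tool_rot: [-180.0, 0.0, 99.1]
force: [-0.3, -0.4, -1.5]
grip_width: 0.03
rotvec [ 0.01  0.01 -0.15]
shift [ 0.0023 -0.0005  0.0387]
at [ 0.5533 -0.0159  0.1727] [1.7999e+02 1.0000e-02 9.9090e+01] F [-0.3 -0.5 -0.5] w 0.0295 t 9.075
```

View pics/w4c.png

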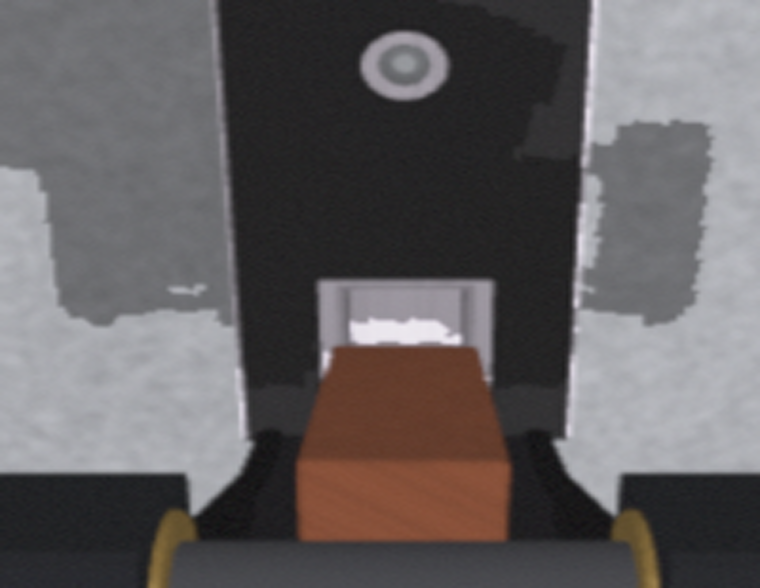

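The crop shows the held sample's lower edge at about (326,204), the plate window's far edge at row 180 and the pin at (326,103). I'll ray-cast these in the wrist frame.

```bash
python3 - <<'E'
from h import *
c=dict(np.load('pics/w4.png.npz'))
f=lambda u,v:(220+(u+.5)/3.8-.5,80+(v+.5)/2.8-.5)
T=np.array([.5533,-.0159]);a=np.radians(9.09)
M=np.array([[-np.sin(a),np.cos(a)],[np.cos(a),np.sin(a)]]) # -> tool x, tool y
g=lambda n,u,v,z:print(n,np.round(1000*M@(ray(c,f(u,v),z)[:2]-T),1))
z=.1727-.072
g('sampL',330,347,z);g('sampR',477,347,z)
g('topL',299,459,z+.075);g('topR',508,459,z+.075)
g('winL',318,280,.052);g('winR',494,280,.052)
g('pin',404,65,.062);g('platL',228,200,.052);g('platR',581,200,.052)
g('platLt',219,10,.052);g('platRt',592,10,.052);g('platLb',243,430,.052);g('platRb',568,430,.052)
g('pockfarL',349,287,.04)
E
```

```text
sampL [ 14.1 -15. ]
sampR [14.1 15.2]
topL [ 15.7 -14.4]
topR [15.7 14.6]
winL [ 22.3 -21. ]
winR [22.3 22.5]
pin [90.   0.2]
platL [ 48.9 -42. ]
platR [48.9 42.7]
platLt [106.1 -41.3]
platRt [106.2  42.3]
platLb [-32.3 -41.9]
platRb [-32.2  43.3]
pockfarL [ 17.1 -14. ]
```

```bash
python3 -m creep '[{"tx":0.0006,"ty":0.0003,"tz":0.01,"rx":0,"ry":0,"rz":0},{"tx":0,"ty":0,"tz":0.02,"rx":0,"ry":0,"rz":0},{"tx":0,"ty":0,"tz":0.012,"rx":0,"ry":0,"rz":0},{"tx":0,"ty":0,"tz":0,"rx":0,"ry":0,"rz":0},{"tx":0,"ty":0,"tz":0,"rx":0,"ry":0,"rz":0}]' 
python3 - <<'E'
from h import *
c=shot('wrist','w5.png')
go([.55242281,-.01368098,.082],yaw=99.24)
cv2.imwrite('pics/w5c.png',cv2.resize(c['pixels'][80:290,220:420,::-1],None,fx=3.8,fy=2.8,interpolation=2))
E
```

```text
time_s: 9.7
tool_pos: [0.554, -0.0137, 0.131]
tool_rot: [180.0, 0.0, 99.2]
force: [-0.1, -0.2, -1.3]
grip_width: 0.0299
rotvec [ 0.07  0.   -0.01]
shift [ 0.0002 -0.0017  0.0492]
at [ 0.5542 -0.0136  0.1312] [179.93   0.    99.23] F [ 1.3 -0.1 -1.5] w 0.0297 t 9.75
```

View pics/w5c.png

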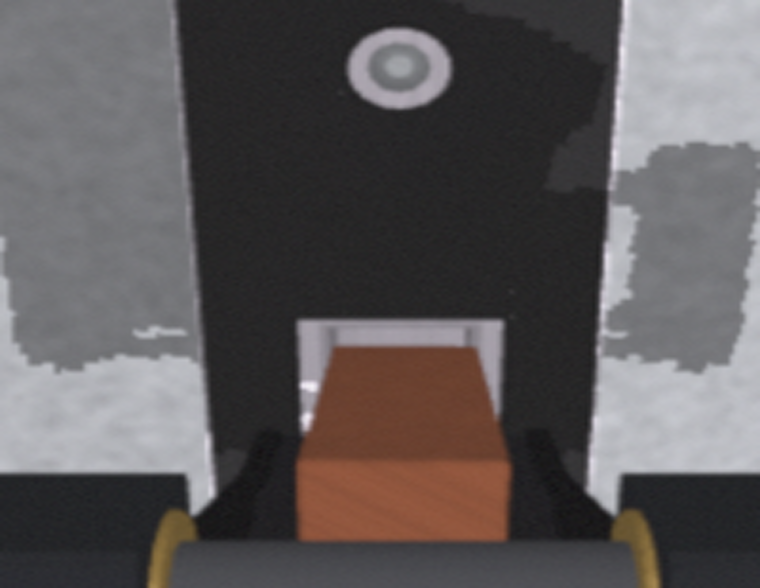

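```bash
python3 - <<'E'
from h import *
c=dict(np.load('pics/w5.png.npz'))
f=lambda u,v:(220+(u+.5)/3.8-.5,80+(v+.5)/2.8-.5)
T=np.array([.5542,-.0136]);a=np.radians(9.23)
M=np.array([[-np.sin(a),np.cos(a)],[np.cos(a),np.sin(a)]])
g=lambda n,u,v,z:print(n,np.round(1000*M@(ray(c,f(u,v),z)[:2]-T),1))
z=.1312-.072
g('sampL',332,347,z);g('sampR',477,347,z)
g('topL',299,459,z+.075);g('topR',508,459,z+.075)
g('winL',298,320,.052);g('winR',503,320,.052);g('pin',400,67,.062)
g('platL',196,200,.052);g('platR',608,200,.052)
print(env.get_obs()['tool_pos'],env.get_obs()['time_s'])
E
```

```text
sampL [ 14.4 -14.6]
sampR [14.4 15.2]
topL [ 15.9 -14.4]
topR [16.  14.5]
winL [ 20.2 -22.1]
winR [20.2 21.1]
pin [88.1 -0.6]
platL [ 54.1 -41.7]
platR [54.2 41.2]
[ 0.55416316 -0.01362037  0.13120388] 9.75
```

```bash
python3 -m creep '[{"tx":-0.0011,"ty":-0.0007,"tz":0.004,"rx":0,"ry":0,"rz":0},{"tx":0,"ty":0,"tz":0.004,"rx":0,"ry":0,"rz":0},{"tx":0,"ty":0,"tz":0.004,"rx":0,"ry":0,"rz":0},{"tx":0,"ty":0,"tz":0,"rx":0,"ry":0,"rz":0},{"tx":0,"ty":0,"tz":0.004,"rx":0,"ry":0,"rz":0},{"tx":0,"ty":0,"tz":0.004,"rx":0,"ry":0,"rz":0},{"tx":0,"ty":0,"tz":0.003,"rx":0,"ry":0,"rz":0},{"tx":0,"ty":0,"tz":0.003,"rx":0,"ry":0,"rz":0}]' 
python3 - <<'E'
from h import *
c=shot('wrist','w6.png')
go([.55242281,-.01368098,.082],yaw=99.24)
cv2.imwrite('pics/w6c.png',cv2.resize(c['pixels'][80:290,220:420,::-1],None,fx=3.8,fy=2.8,interpolation=2))
E
```

```text
time_s: 10.75
tool_pos: [0.5531, -0.0151, 0.1043]
tool_rot: [-180.0, 0.0, 99.2]
force: [-0.3, -0.7, -0.9]
grip_width: 0.03
rotvec [-0.03  0.02 -0.01]
shift [ 0.0015 -0.0002  0.0219]
at [ 0.5529 -0.0151  0.1039] [-1.7997e+02  2.0000e-02  9.9230e+01] F [ 1.3 -0.8 -2.5] w 0.0299 t 10.8
```

View pics/w6c.png

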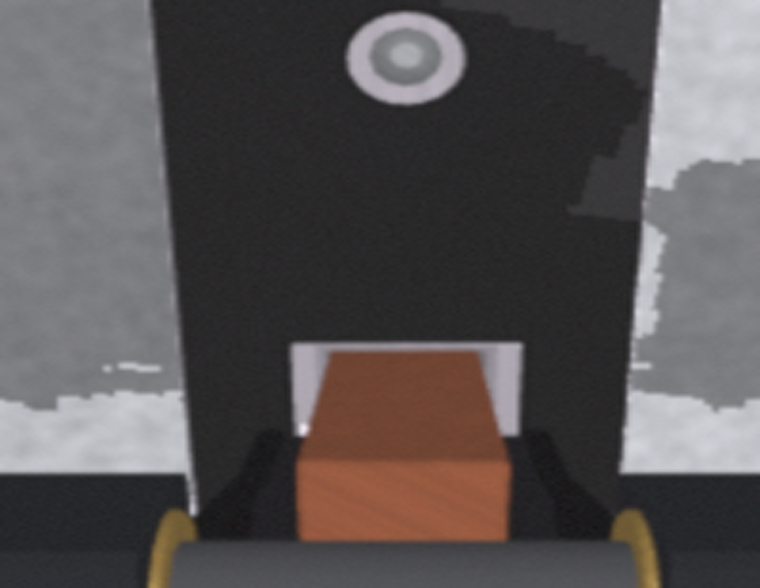

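There is almost no force and the underside is at about z=.032, below the mouth, so the sample has entered. Continuing to the floor.

```bash
python3 -m creep '[{"tx":0,"ty":0,"tz":0.004,"rx":0,"ry":0,"rz":0},{"tx":0,"ty":0,"tz":0.004,"rx":0,"ry":0,"rz":0},{"tx":0,"ty":0,"tz":0.004,"rx":0,"ry":0,"rz":0},{"tx":0,"ty":0,"tz":0.004,"rx":0,"ry":0,"rz":0},{"tx":0,"ty":0,"tz":0.003,"rx":0,"ry":0,"rz":0},{"tx":0,"ty":0,"tz":0.002,"rx":0,"ry":0,"rz":0},{"tx":0,"ty":0,"tz":0.001,"rx":0,"ry":0,"rz":0},{"tx":0,"ty":0,"tz":0,"rx":0,"ry":0,"rz":0},{"tx":0,"ty":0,"tz":0,"rx":0,"ry":0,"rz":0}]' 
```

```text
time_s: 11.92
tool_pos: [0.5531, -0.015, 0.0825]
tool_rot: [180.0, 0.0, 99.2]
force: [0.5, -2.4, -0.5]
grip_width: 0.0298
```

```bash
python3 -m creep '[{"tx":0,"ty":0,"tz":0.001,"rx":0,"ry":0,"rz":0},{"tx":0,"ty":0,"tz":0.001,"rx":0,"ry":0,"rz":0},{"tx":0,"ty":0,"tz":0,"rx":0,"ry":0,"rz":0}]'
```

```text
time_s: 12.3
tool_pos: [0.5534, -0.0151, 0.0825]
tool_rot: [180.0, -0.0, 99.2]
force: [-4.5, -2.9, 12.1]
grip_width: 0.0301
```

It is firmly on the floor (12 N upward). Now I release and rise.

```bash
python3 -m creep '[{"tx":0,"ty":0,"tz":-0.001,"rx":0,"ry":0,"rz":0},{"tx":0,"ty":0,"tz":0,"rx":0,"ry":0,"rz":0},{"tx":0,"ty":0,"tz":0,"rx":0,"ry":0,"rz":0},{"tx":0,"ty":0,"tz":0,"rx":0,"ry":0,"rz":0}]' 0.06
python3 -m creep '[{"tx":0,"ty":0,"tz":-0.02,"rx":0,"ry":0,"rz":0},{"tx":0,"ty":0,"tz":-0.04,"rx":0,"ry":0,"rz":0},{"tx":0,"ty":0,"tz":-0.05,"rx":0,"ry":0,"rz":0},{"tx":0,"ty":0,"tz":-0.04,"rx":0,"ry":0,"rz":0},{"tx":-0.03,"ty":0,"tz":0,"rx":0,"ry":0,"rz":0},{"tx":-0.05,"ty":0,"tz":0,"rx":0,"ry":0,"rz":0},{"tx":-0.02,"ty":0,"tz":0,"rx":0,"ry":0,"rz":0},{"tx":0,"ty":0,"tz":0,"rx":0,"ry":0,"rz":0},{"tx":0,"ty":0,"tz":0,"rx":0,"ry":0,"rz":0},{"tx":0,"ty":0,"tz":0,"rx":0,"ry":0,"rz":0}]'
python3 - <<'E'
from h import *
c=shot('wrist','w7.png');t=shot('top','t7.png')
a=cv2.resize(c['pixels'][100:260,220:420,::-1],None,fx=2.5,fy=2.5,interpolation=2)
b=cv2.resize(t['pixels'][170:270,265:365,::-1],None,fx=3,fy=4,interpolation=2)
cv2.imwrite('pics/w7c.png',np.hstack([a,b])); go()
E
```

```text
time_s: 12.8
tool_pos: [0.5529, -0.0145, 0.0813]
tool_rot: [-180.0, -0.0, 99.2]
force: [0.5, -0.3, 0.2]
grip_width: 0.0577
time_s: 14.05
tool_pos: [0.5693, -0.1116, 0.2314]
tool_rot: [-180.0, -0.1, 99.4]
force: [0.1, 0.0, -0.3]
grip_width: 0.06
at [ 0.5692 -0.1121  0.2315] [ 1.800e+02 -3.000e-02  9.935e+01] F [-0.2 -0.2 -0.4] w 0.0604 t 14.15
```

View pics/w7c.png

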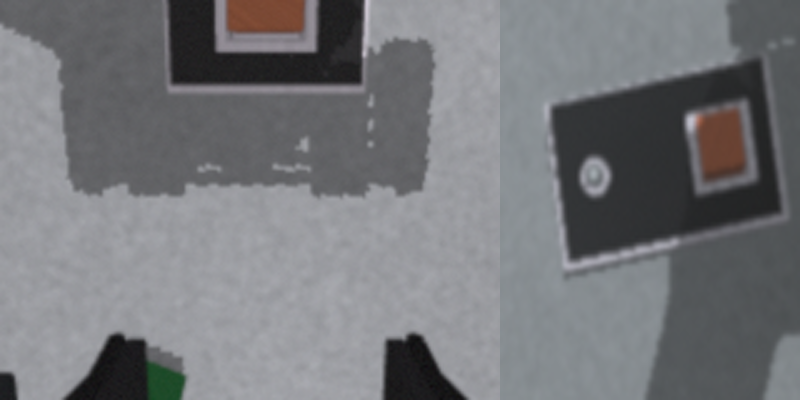

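The sample sits squarely within the pocket window and the gripper is clear. Next the cover.

```bash
python3 - <<'E'
from meas import *
c=dict(np.load('pics/t7.png.npz')); p=c['pixels'].astype(int)
print('cover',rect(c,(p.min(2)>150)&(np.arange(640)<260)[None],.018,(187,240)))
for uv in [(95,286),(107,258),(166,272),(160,308)]:
    print(np.round(ray(c,(165+(uv[0]+.5)/3.8-.5,170+(uv[1]+.5)/3.8-.5),.0655),4))
go([.47,.26,.2315],yaw=71)
E
```

```text
cover (((471.6308288574219, 263.6049499511719), (154.25253295898438, 83.60449981689453), 71.30250549316406), array([[407.3, 203.9],
       [486.5, 177.1],
       [536. , 323.3],
       [456.8, 350.1]], dtype=float32))
[0.4739 0.2934 0.0655]
[0.489  0.2872 0.0655]
[0.4812 0.2547 0.0655]
[0.4618 0.2575 0.0655]
rotvec [-1.000e-02 -3.000e-02  2.835e+01]
shift [ 0.3196 -0.215   0.    ]
at [ 0.5692 -0.1121  0.2315] [ 1.800e+02 -3.000e-02  9.935e+01] F [-0.2 -0.2 -0.4] w 0.0604 t 14.15
```

```bash
python3 -m creep '[{"tx":0,"ty":0,"tz":0,"rx":0,"ry":0,"rz":9.4},{"tx":0,"ty":0,"tz":0,"rx":0,"ry":0,"rz":9.4},{"tx":0,"ty":0,"tz":0,"rx":0,"ry":0,"rz":9.4},{"tx":0.032,"ty":-0.0215,"tz":0,"rx":0,"ry":0,"rz":0},{"tx":0.032,"ty":-0.0215,"tz":0,"rx":0,"ry":0,"rz":0},{"tx":0.032,"ty":-0.0215,"tz":0,"rx":0,"ry":0,"rz":0},{"tx":0.032,"ty":-0.0215,"tz":0,"rx":0,"ry":0,"rz":0},{"tx":0.032,"ty":-0.0215,"tz":0,"rx":0,"ry":0,"rz":0},{"tx":0.032,"ty":-0.0215,"tz":0,"rx":0,"ry":0,"rz":0},{"tx":0.032,"ty":-0.0215,"tz":0.004,"rx":0,"ry":0,"rz":0},{"tx":0.032,"ty":-0.0215,"tz":0.01,"rx":0,"ry":0,"rz":0},{"tx":0.032,"ty":-0.0215,"tz":0.01,"rx":0,"ry":0,"rz":0},{"tx":0.032,"ty":-0.0215,"tz":0.01,"rx":0,"ry":0,"rz":0},{"tx":0,"ty":0,"tz":0,"rx":0,"ry":0,"rz":0},{"tx":0,"ty":0,"tz":0,"rx":0,"ry":0,"rz":0},{"tx":0,"ty":0,"tz":0,"rx":0,"ry":0,"rz":0}]'
python3 - <<'E'
from meas import *
c=shot('wrist','w8.png')
p=c['pixels']; print(p[150,320])
go([.4757,.2744,.1],[.4757,.2744,.054],yaw=71)
print(proj(c,[.4757,.2744,.0655]))
E
```

```text
time_s: 16.15
tool_pos: [0.4705, 0.2579, 0.198]
tool_rot: [180.0, -0.0, 70.9]
force: [-0.1, -0.4, 0.4]
grip_width: 0.06
[152 154 153]
rotvec [ 0.03 -0.03 -0.08]
shift [ 0.0173 -0.0004  0.098 ]
shift [ 0.    -0.     0.046]
at [0.4705 0.2579 0.198 ] [ 1.7997e+02 -3.0000e-02  7.0920e+01] F [0.6 0.1 0.5] w 0.0599 t 16.2
[324.51848105 182.49849229]
```

View pics/w8.png

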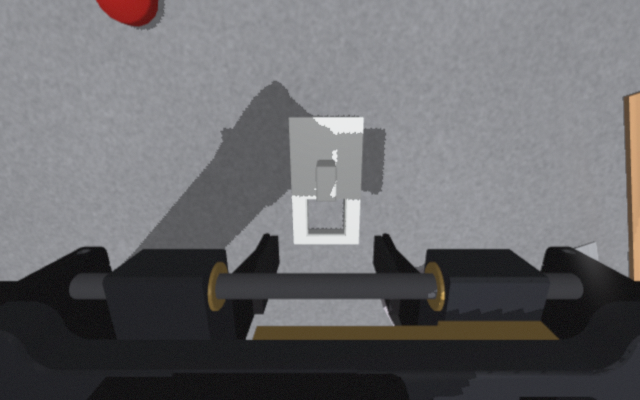

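The handle's top is at (325,181), against a predicted (324.5,182.5), and the cover is square to the jaws. Descending and pinching.

```bash
python3 -m creep '[{"tx":0.008,"ty":0,"tz":0.01,"rx":0,"ry":0,"rz":0},{"tx":0.0095,"ty":0,"tz":0.024,"rx":0,"ry":0,"rz":0},{"tx":0,"ty":0,"tz":0.03,"rx":0,"ry":0,"rz":0},{"tx":0,"ty":0,"tz":0.03,"rx":0,"ry":0,"rz":0},{"tx":0,"ty":0,"tz":0.03,"rx":0,"ry":0,"rz":0},{"tx":0,"ty":0,"tz":0.015,"rx":0,"ry":0,"rz":0},{"tx":0,"ty":0,"tz":0.005,"rx":0,"ry":0,"rz":0},{"tx":0,"ty":0,"tz":0,"rx":0,"ry":0,"rz":0},{"tx":0,"ty":0,"tz":0,"rx":0,"ry":0,"rz":0}]'
python3 -m creep '[{"tx":0,"ty":0,"tz":0,"rx":0,"ry":0,"rz":0},{"tx":0,"ty":0,"tz":0,"rx":0,"ry":0,"rz":0},{"tx":0,"ty":0,"tz":0,"rx":0,"ry":0,"rz":0},{"tx":0,"ty":0,"tz":0,"rx":0,"ry":0,"rz":0},{"tx":0,"ty":0,"tz":0,"rx":0,"ry":0,"rz":0}]' 0.005 50
python3 - <<'E'
from h import *
go()
E
```

```text
time_s: 17.32
tool_pos: [0.4763, 0.2761, 0.0547]
tool_rot: [179.9, -0.1, 71.0]
force: [0.1, -0.7, 0.3]
grip_width: 0.0597
time_s: 17.95
tool_pos: [0.4758, 0.2755, 0.0536]
tool_rot: [180.0, -0.0, 71.0]
force: [0.9, -0.6, -0.9]
grip_width: 0.0197
at [0.4758 0.2755 0.0536] [ 1.7997e+02 -1.0000e-02  7.1030e+01] F [ 0.9 -0.6 -0.9] w 0.0197 t 17.95
```

```bash
python3 -m creep '[{"tx":0,"ty":0,"tz":-0.01,"rx":0,"ry":0,"rz":0},{"tx":0,"ty":0,"tz":-0.03,"rx":0,"ry":0,"rz":0},{"tx":0,"ty":0,"tz":-0.04,"rx":0,"ry":0,"rz":0},{"tx":0,"ty":0,"tz":-0.03,"rx":0,"ry":0,"rz":0},{"tx":0,"ty":0,"tz":-0.01,"rx":0,"ry":0,"rz":0},{"tx":0,"ty":0,"tz":0,"rx":0,"ry":0,"rz":-4},{"tx":0,"ty":0,"tz":0,"rx":0,"ry":0,"rz":-6},{"tx":0,"ty":0,"tz":0,"rx":0,"ry":0,"rz":-6},{"tx":0,"ty":0,"tz":0,"rx":0,"ry":0,"rz":-6},{"tx":0,"ty":0,"tz":0,"rx":0,"ry":0,"rz":-4},{"tx":0,"ty":0,"tz":0,"rx":0,"ry":0,"rz":-2.2},{"tx":0,"ty":0,"tz":0,"rx":0,"ry":0,"rz":0},{"tx":0,"ty":0,"tz":0,"rx":0,"ry":0,"rz":0}]'
python3 - <<'E'
from h import *
shot('scene','s9.png');c=shot('wrist','w9.png')
go([.5447,.0363,.174],yaw=99.2)
E
```

```text
time_s: 19.58
tool_pos: [0.4751, 0.2753, 0.1729]
tool_rot: [-179.9, 0.0, 99.2]
force: [-0.7, 1.0, -3.5]
grip_width: 0.0196
rotvec [-0.03  0.02  0.01]
shift [-0.2471  0.0303 -0.0008]
at [0.4753 0.2754 0.1732] [-1.7997e+02  2.0000e-02  9.9210e+01] F [-0.2  0.1 -2.9] w 0.0196 t 19.675
```

View pics/s9.png

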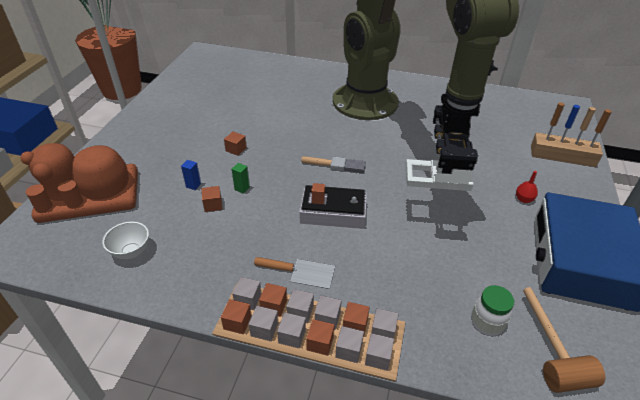

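View pics/w9.png

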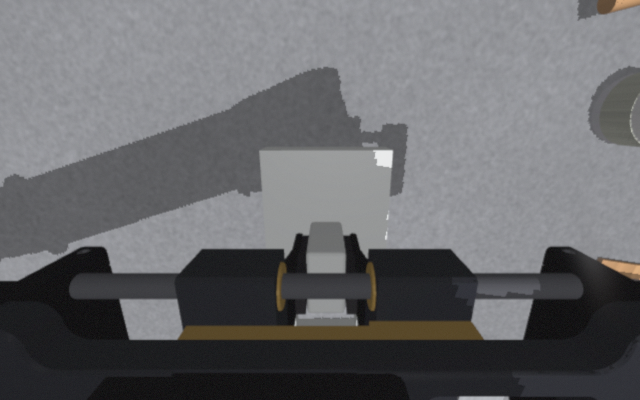

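The cover is lifted level; its far edge is at about row 150, columns 260–393. I'll check where it sits in the tool.

```bash
python3 - <<'E'
from h import *
c=dict(np.load('pics/w9.png.npz'))
T=np.array([.4753,.2754]);a=np.radians(9.21)
M=np.array([[-np.sin(a),np.cos(a)],[np.cos(a),np.sin(a)]])
for u,v in [(260.5,150.5),(393,150.5),(263,230),(389,230)]:
    print(np.round(1000*M@(ray(c,(u,v),.1732-.0536+.0175)[:2]-T),1))
cv2.imwrite('pics/w9c.png',cv2.resize(c['pixels'][130:240,240:410,::-1],None,fx=4,fy=4,interpolation=2))
E
```

```text
[ 59.8 -39.9]
[59.8 41.3]
[  7.1 -41.8]
[ 7.3 42.4]
```

View pics/w9c.png

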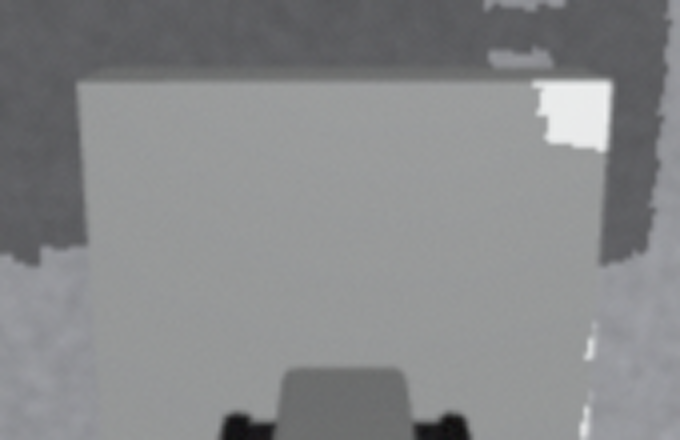

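```bash
python3 -m creep '[{"tx":-0.012,"ty":0.0015,"tz":0,"rx":0,"ry":0,"rz":0},{"tx":-0.0245,"ty":0.003,"tz":0,"rx":0,"ry":0,"rz":0},{"tx":-0.0245,"ty":0.003,"tz":0,"rx":0,"ry":0,"rz":0},{"tx":-0.0245,"ty":0.003,"tz":0,"rx":0,"ry":0,"rz":0},{"tx":-0.0245,"ty":0.003,"tz":0,"rx":0,"ry":0,"rz":0},{"tx":-0.0245,"ty":0.003,"tz":0,"rx":0,"ry":0,"rz":0},{"tx":-0.0245,"ty":0.003,"tz":0,"rx":0,"ry":0,"rz":0},{"tx":-0.0245,"ty":0.003,"tz":0,"rx":0,"ry":0,"rz":0},{"tx":-0.0245,"ty":0.003,"tz":0,"rx":0,"ry":0,"rz":0},{"tx":-0.0245,"ty":0.003,"tz":0,"rx":0,"ry":0,"rz":0},{"tx":-0.0125,"ty":0.0018,"tz":0,"rx":0,"ry":0,"rz":0},{"tx":0,"ty":0,"tz":0,"rx":0,"ry":0,"rz":0},{"tx":0,"ty":0,"tz":0,"rx":0,"ry":0,"rz":0},{"tx":0,"ty":0,"tz":0,"rx":0,"ry":0,"rz":0}]'
python3 - <<'E'
from h import *
s=shot('scene','s10.png');c=shot('wrist','w10.png')
go([.5444,.0383,.14],yaw=99.2)
cv2.imwrite('pics/w10c.png',cv2.resize(c['pixels'][130:240,240:410,::-1],None,fx=4,fy=4,interpolation=2))
cv2.imwrite('pics/s10c.png',cv2.resize(s['pixels'][130:240,270:410,::-1],None,fx=5,fy=5,interpolation=2))
E
```

```text
time_s: 21.42
tool_pos: [0.5445, 0.0399, 0.1735]
tool_rot: [-180.0, -0.0, 99.3]
force: [0.2, -0.0, -3.2]
grip_width: 0.0199
rotvec [-0.   -0.02  0.12]
shift [-0.0012 -0.0004  0.0335]
at [0.5446 0.0395 0.1735] [-1.800e+02 -2.000e-02  9.932e+01] F [ 0.3 -0.1 -3.3] w 0.0195 t 21.525
```

View pics/w10c.png

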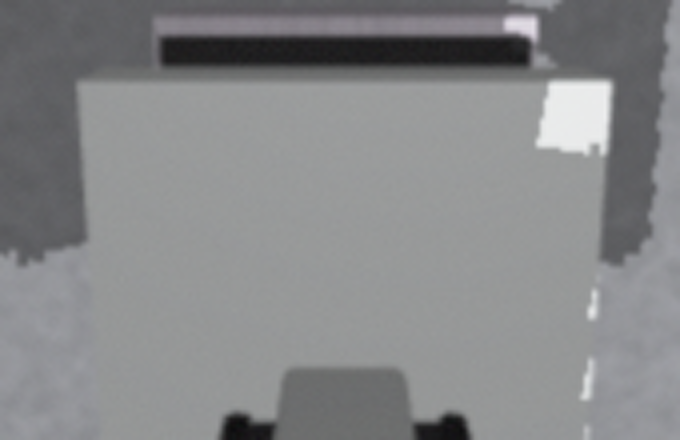

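View pics/s10c.png

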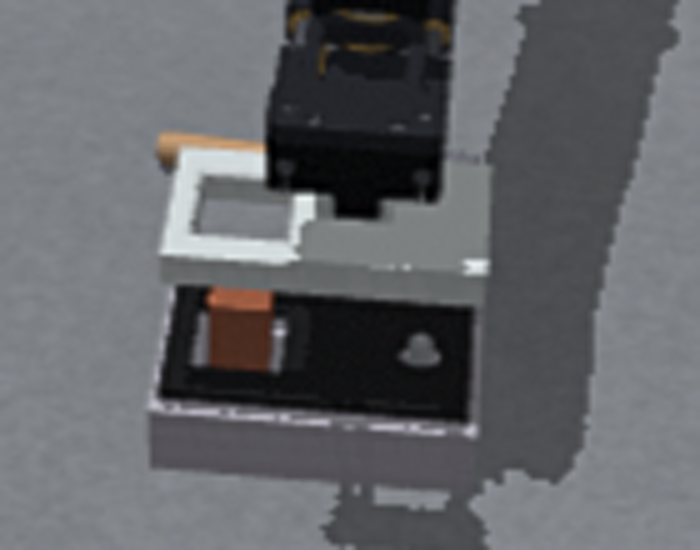

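The sample sits under the window and the far edges of the plate and cover can both be seen. Computing the relative offset.

```bash
python3 - <<'E'
from h import *
c=dict(np.load('pics/w10.png.npz'))
T=np.array([.5446,.0395]);a=np.radians(9.32)
M=np.array([[-np.sin(a),np.cos(a)],[np.cos(a),np.sin(a)]])
f=lambda u,v:(240+(u+.5)/4-.5,130+(v+.5)/4-.5)
g=lambda n,u,v,z:print(n,np.round(1000*M@(ray(c,f(u,v),z)[:2]-T),1))
g('covL',77,82,.137);g('covR',613,82,.137)
g('platL',160,36,.052);g('platR',531,36,.052)
g('blkL',154,17,.04);g('blkR',538,17,.04)
s=dict(np.load('pics/s10.png.npz'))
h=lambda n,u,v,z:print(n,np.round(1000*M@(ray(s,(270+(u+.5)/5-.5,130+(v+.5)/5-.5),z)[:2]-T),1))
h('s covfarR',490,275,.137);h('s cov nearL',160,262,.137);h('s plate R',474,422,.052);h('s plate L',160,396,.052)
E
```

```text
covL [ 60.2 -41. ]
covR [60.3 41.4]
platL [ 60.5 -41.5]
platR [60.6 42.2]
blkL [ 63.9 -44.6]
blkR [64.  45.6]
s covfarR [65.6 34.2]
s cov nearL [-85.7  42.8]
s plate R [65.1 44.6]
s plate L [-86.6  44.1]
```

```bash
python3 -m creep '[{"tx":-0.0007,"ty":0.0002,"tz":0.01,"rx":0,"ry":0,"rz":0},{"tx":0,"ty":0,"tz":0.015,"rx":0,"ry":0,"rz":0},{"tx":0,"ty":0,"tz":0.01,"rx":0,"ry":0,"rz":0},{"tx":0,"ty":0,"tz":0.006,"rx":0,"ry":0,"rz":0},{"tx":0,"ty":0,"tz":0.006,"rx":0,"ry":0,"rz":0},{"tx":0,"ty":0,"tz":0.005,"rx":0,"ry":0,"rz":0},{"tx":0,"ty":0,"tz":0,"rx":0,"ry":0,"rz":0},{"tx":0,"ty":0,"tz":0,"rx":0,"ry":0,"rz":0},{"tx":0,"ty":0,"tz":0,"rx":0,"ry":0,"rz":0}]'
python3 - <<'E'
from h import *
s=shot('scene','s11.png');c=shot('wrist','w11.png')
go()
cv2.imwrite('pics/w11c.png',cv2.resize(c['pixels'][110:240,240:410,::-1],None,fx=4,fy=4,interpolation=2))
cv2.imwrite('pics/s11c.png',cv2.resize(s['pixels'][130:240,270:410,::-1],None,fx=5,fy=5,interpolation=2))
E
```

```text
time_s: 22.65
tool_pos: [0.5453, 0.038, 0.1219]
tool_rot: [180.0, -0.0, 99.2]
force: [0.5, -1.3, -3.3]
grip_width: 0.0194
at [0.5452 0.038  0.1218] [ 1.7997e+02 -1.0000e-02  9.9240e+01] F [-0.7 -1.  -2.5] w 0.0196 t 22.75
```

View pics/w11c.png

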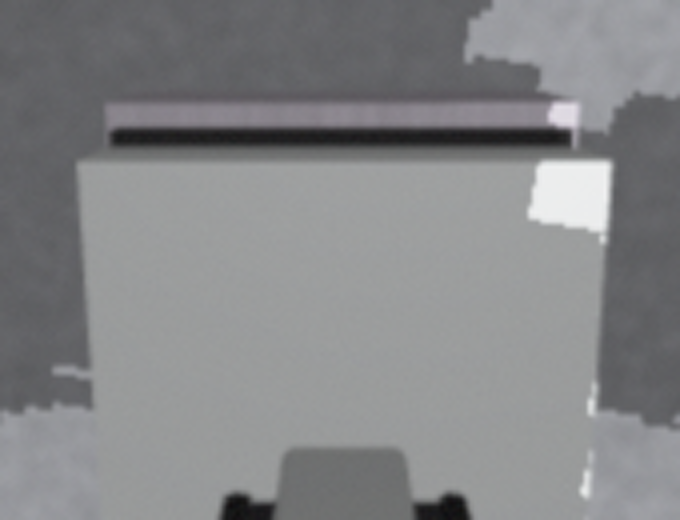

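View pics/s11c.png

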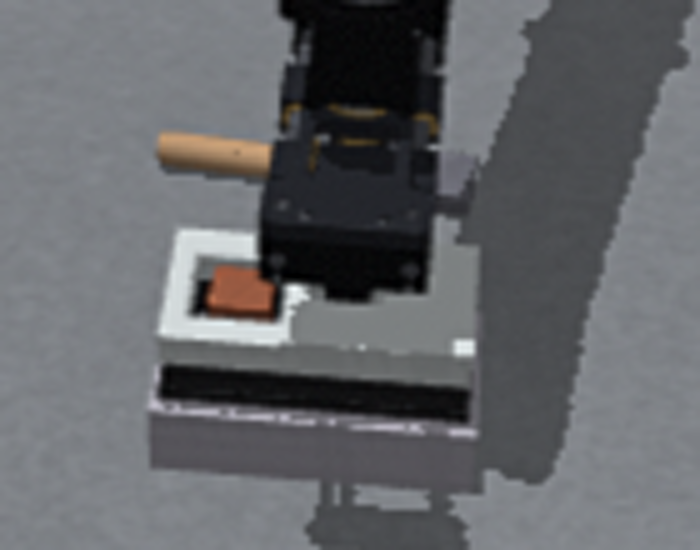

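```bash
python3 - <<'E'
from h import *
c=dict(np.load('pics/w11.png.npz'))
T=np.array([.5452,.038]);a=np.radians(9.24)
M=np.array([[-np.sin(a),np.cos(a)],[np.cos(a),np.sin(a)]])
f=lambda u,v:(240+(u+.5)/4-.5,110+(v+.5)/4-.5)
g=lambda n,u,v,z:print(n,np.round(1000*M@(ray(c,f(u,v),z)[:2]-T),1))
g('covL',77,162,.0857);g('covR',613,162,.0857)
g('platL',109,129,.052);g('platR',574,129,.052)
g('blkL',105,101,.04);g('blkR',580,101,.04)
E
python3 -m creep '[{"tx":0,"ty":0,"tz":0.004,"rx":0,"ry":0,"rz":0},{"tx":0,"ty":0,"tz":0.003,"rx":0,"ry":0,"rz":0},{"tx":0,"ty":0,"tz":0.003,"rx":0,"ry":0,"rz":0},{"tx":0,"ty":0,"tz":0,"rx":0,"ry":0,"rz":0},{"tx":0,"ty":0,"tz":0,"rx":0,"ry":0,"rz":0}]'
```

```text
covL [ 60.  -40.7]
covR [60.  41.4]
platL [ 61.9 -42.4]
platR [62.  41.9]
blkL [ 66.1 -45.3]
blkR [66.2 45.1]
time_s: 23.38
tool_pos: [0.5451, 0.0379, 0.1116]
tool_rot: [180.0, -0.0, 99.2]
force: [0.3, 0.2, -3.5]
grip_width: 0.0196
```

The underside is at .058, 4 mm below the pin tip, with no contact force, so the hole has caught the pin. Nudging 0.8 mm and lowering to the seal.

```bash
python3 -m creep '[{"tx":0.0008,"ty":-0.0005,"tz":0.001,"rx":0,"ry":0,"rz":0},{"tx":0,"ty":0,"tz":0.0015,"rx":0,"ry":0,"rz":0},{"tx":0,"ty":0,"tz":0.0015,"rx":0,"ry":0,"rz":0},{"tx":0,"ty":0,"tz":0.001,"rx":0,"ry":0,"rz":0},{"tx":0,"ty":0,"tz":0,"rx":0,"ry":0,"rz":0},{"tx":0,"ty":0,"tz":0,"rx":0,"ry":0,"rz":0}]'
```

```text
time_s: 24.12
tool_pos: [0.5445, 0.0386, 0.1066]
tool_rot: [180.0, -0.0, 99.2]
force: [0.3, 0.2, -4.2]
grip_width: 0.0197
```

Underside at .053 with no side force. Pressing down.

```bash
python3 -m creep '[{"tx":0,"ty":0,"tz":0.0015,"rx":0,"ry":0,"rz":0},{"tx":0,"ty":0,"tz":0.0015,"rx":0,"ry":0,"rz":0},{"tx":0,"ty":0,"tz":0.001,"rx":0,"ry":0,"rz":0},{"tx":0,"ty":0,"tz":0,"rx":0,"ry":0,"rz":0},{"tx":0,"ty":0,"tz":0,"rx":0,"ry":0,"rz":0}]'
python3 -m creep '[{"tx":0,"ty":0,"tz":0.001,"rx":0,"ry":0,"rz":0},{"tx":0,"ty":0,"tz":0.001,"rx":0,"ry":0,"rz":0},{"tx":0,"ty":0,"tz":0.001,"rx":0,"ry":0,"rz":0},{"tx":0,"ty":0,"tz":0,"rx":0,"ry":0,"rz":0},{"tx":0,"ty":0,"tz":0,"rx":0,"ry":0,"rz":0}]' - 60
```

```text
time_s: 24.75
tool_pos: [0.5447, 0.0387, 0.1029]
tool_rot: [180.0, -0.0, 99.2]
force: [-3.0, -0.8, 5.1]
grip_width: 0.0197
time_s: 25.38
tool_pos: [0.5447, 0.0387, 0.1001]
tool_rot: [180.0, -0.0, 99.2]
force: [-3.4, -0.1, 7.2]
grip_width: 0.0198
```

```bash
python3 -m creep '[{"tx":0,"ty":0,"tz":0.001,"rx":0,"ry":0,"rz":0},{"tx":0,"ty":0,"tz":0.001,"rx":0,"ry":0,"rz":0},{"tx":0,"ty":0,"tz":0,"rx":0,"ry":0,"rz":0},{"tx":0,"ty":0,"tz":0,"rx":0,"ry":0,"rz":0}]'
```

```text
time_s: 25.88
tool_pos: [0.5447, 0.0387, 0.0995]
tool_rot: [180.0, -0.1, 99.2]
force: [-6.7, -1.4, 16.7]
grip_width: 0.0196
```

```bash
python3 -m creep '[{"tx":0,"ty":-0.0003,"tz":0.0005,"rx":0,"ry":0,"rz":0},{"tx":0,"ty":0,"tz":0,"rx":0,"ry":0,"rz":0},{"tx":0,"ty":0,"tz":0,"rx":0,"ry":0,"rz":0}]'
python3 - <<'E'
from h import *
s=shot('scene','s12.png');c=shot('wrist','w12.png')
go()
a=cv2.resize(c['pixels'][110:240,240:410,::-1],None,fx=2.3,fy=3,interpolation=2)
b=cv2.resize(s['pixels'][130:240,270:410,::-1],(400,390),interpolation=2)
cv2.imwrite('pics/f12.png',np.hstack([a,b]))
E
```

```text
time_s: 26.25
tool_pos: [0.5447, 0.0387, 0.0995]
tool_rot: [179.9, -0.1, 99.2]
force: [-7.0, 0.8, 19.0]
grip_width: 0.0196
at [0.5447 0.0387 0.0995] [ 1.7994e+02 -6.0000e-02  9.9230e+01] F [-7.6 -1.  19.2] w 0.0194 t 26.35
```

View pics/f12.png

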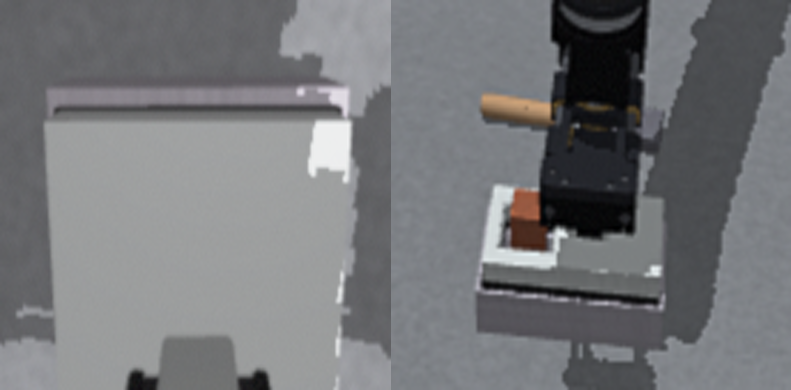

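View pics/s12.png

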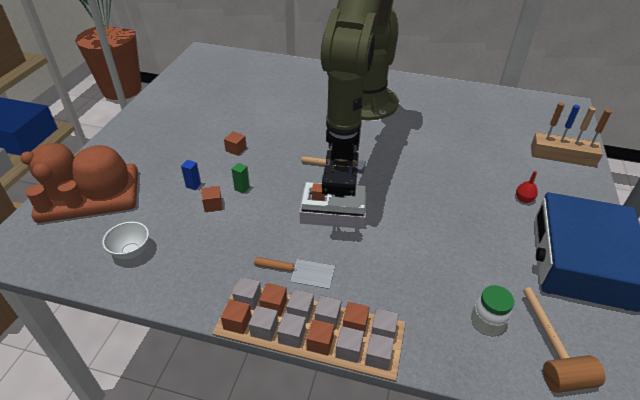

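The cover is square on the cell with the sample up through its window. TCP z has stopped at .0995 (grip .0535 + .046) with force still rising, so it is on the hard stop. Handing in.

```bash
python3 -c "
from h import *
print(env.sign_off()); go()"
```

```text
the job is handed in; nothing more can be done
None
the job is handed in; nothing more can be done
```

I plugged the sample into the pocket and let go of it. I then lowered the white cover over it onto the pin, pressed it to the hard stop, and handed the job in at about 26 s while still holding it.

- **Sample:** it met the pocket floor at TCP z of about 0.0825 with 12 N upward. After release the top and wrist pictures showed it square in the pocket window.
- **Cover:** the hole dropped over the pin tip with no measurable extra force. TCP z stopped at 0.0995, which puts the underside at about 0.046. That is the fully pressed height, with about 19 N upward on the tool.
- **Grip and bystanders:** the last reading showed the fingers on the handle at 19.5 mm opening. In the last scene picture the cubes, brush and spatula look to be where they started. I judged that by eye and did not re-measure them.
- **Disagreements:** a side force of about 7 N in x remained at the end, probably the pin touching the wall of the hole, and I left it. The top camera and the wrist camera differed by 1–2 mm on where the pocket was, and I went by the wrist camera. The seal's travel was judged only from the stop height and the force. Handing in gave no verdict.

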